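# Soft-start an air post with its press-and-turn selector

## Robot

A 7-joint arm with a two-finger parallel gripper is mounted at the origin on a cart in front of the work surface, level with it; the furniture and walls round the work are solid. World frame = base frame: x ahead of the robot, y to its left, z up, the work surface at z = 0. Lengths are in m, angles in rad, forces in N, time in s.
With the tool pointing down it reaches from about 0.4 to 0.875 m from the base axis. Payload 19.3 kg.
Tool frame: the origin (TCP) lies between the finger pads, 19 mm behind the fingertips; this is the grasp point; z points along the fingers, y is the line along which they close (so a half turn about z gives the same grasp; the last joint's range is limited). The gripper opens to 85 mm and grips with 20 to 120 N. Pads are 22 mm wide; open, the fingers measure 114 mm over their backs; the gripper's body (76 mm by 85 mm) begins 54 mm behind the grasp point. The pads swing forward as they close: fully open they stand 13 mm farther back than shut.
Start: joints at [1.178, 0.521, -0.036, 1.599, 0.021, 1.021, -0.113], TCP at [0.198, -0.593, 0.25] pointing down, gripper open.
Joint ranges: [-2.91, 2.91], [-0.3, 2.13], [-1.5, 1.42], [0.17, 2.43], [-1.26, 4.41], [0.16, 1.93], [-2.52, 2.52]. Speed limits (rad/s): [1.89, 1.89, 2.39, 2.39, 3.01, 3.01, 3.01].

## Interface

Orientations are given as [roll, pitch, yaw] about the fixed x, y, z axes, in that order (R = Rz(yaw) Ry(pitch) Rx(roll)).
In Python, from workcell import telemetry, grab_frame, calibration, bot, outline_of, landmark_of gives the robot as it stands. The module is installed in compiled form; this text tells all that it offers.
- The arm moves only by the shell command python3 -m inch 'ROWS' [FORCE]. ROWS is JSON, a list of rows, each a list of 7 numbers: the shift along the tool's x, y, z in m, then the turn, a rotation vector about the tool's x, y, z in rad, then the closure, from 0 (fully open) to 1 (shut). A call has 1 to 5 rows; each row shifts and turns the commanded pose from where the row before left it, along the tool's axes as they then stand; what a row does not reach is not made up. A row lasts 1/10 s, in which the tool goes at most 50 mm and 8.59 degrees, less where a joint would pass 70% of its speed; a pose out of reach is approached as far as the arm can. A call is refused whole if a number of a shift passes 0.05 or a number of a turn 0.15, either way. A call with a gripper value outside its range is refused whole. The fingers move at their own pace and stop on an object; FORCE is the grip in N (left out, the last holds). Time passes only in rows, so rows that do not move let the fingers close. It gives the time, the measured TCP pose, the force, the opening and the grip force at its end, in the units of the state.
- telemetry.observe(): the state, without advancing time (a new reading comes with each control period).
- grab_frame(name): name is "scene" or "side" or "wrist"; returns the picture (400x640x3 uint8, red, green, blue); there is no depth.
- calibration(name): a dict with "fovy" (degrees; the focal length in pixels is half the picture's height over the tangent of half this angle, whatever the lens; pixels are square), "cx", "cy" (the principal point, pixels), "pose" (4x4, takes a point from camera to world coordinates). Camera axes: x right, y down, z forward; pixel columns grow to the right and rows downward; lengths in m; the calibration is good to about 2 mm. A picture is of the moment at which its call begins: read the wrist's pose just before it. calibration takes no time and is no camera call; for the wrist camera it gives the pose at the moment of the call.
- bot.job_done(): hands the job in; it is judged then, once.
Trained networks look in the newest picture that a camera, given by its name, has taken for a name from the list of things; names that differ only in an ending like _2 or _b are one class to them, and where a whole thing is asked for, a point or a joint stands for the part that bears it (a point fixed in the world has none). Each returns a list of dicts, best first, with "score" (0 to 1); they miss things now and then, are a little off and sometimes report something else, mostly with a low value. They report only what shows in the picture. A call takes as long as a camera call.
- outline_of(label, camera): "region" (400x640 bool, what is visible of it) and "rect" ([left, top, right, bottom] in pixels, round what is visible of it).
- landmark_of(label, camera): "xy" ([column, row] in pixels: a listed point, or the origin of a listed thing).
The state is a dict: "clock": time; "qpos": joint angles; "qd": joint speeds; "joint_efforts": joint torques, N m; "position": TCP position; "tool_rot": TCP orientation; "force": force on the tool from outside, world axes, zero at the start; "moment": the same for the moment, N m; "grip_width": finger opening in m; "finger_force": force on a finger pad.
Only numpy, scipy, OpenCV 4.12 (cv2) and the standard library are available. Lean on these libraries where they do the work, as an engineer would, in place of code of your own. Each camera call takes 0.05 s, during which the arm holds its last target. There are 200 camera calls.

## Task

One of the two outlets of the air post carries the small round pressure gauge, the other is blanked off. Press the sprung selector knob in and turn it toward the gauge, never toward the blanked outlet: go one notch first, let the knob spring fully out and let go of it there for a second so that the line fills softly, then press and turn it on to the last notch on that side, beside the gauge, let it spring fully out and leave it. Never force the knob round without pressing it in, do not knock the gauge and do not push the things lying around.

Things in the scene. Friction and masses are not known exactly. Their poses are not given: they have to be found in the camera images.
- air_post: fixed grey air-line post: foot 72 mm across, column, and a flat control head 160 mm wide, 150 mm up its slope, 36 mm thick; its face slopes 30 degrees and looks up and toward the robot. Origin: centre of the foot's underside; z up, x to the back, y to its left (seen from the robot). Face centre: 270 mm above the origin; outward normal: from z, 30 degrees toward -x; up-slope: cos30 x + sin30 z
- collar (a point): centre of the face, on the knob's axis; z out of the face, x up the slope, y to the left. Round it stands a fixed steel collar, 84 mm outside diameter, 12 mm proud of the face, with five notches: straight up the slope (air shut), 60 degrees to either side (half-way) and 120 degrees to either side (last, beside the outlets)
- knob_grip (a point): where to put the TCP to grip the knob: on its axis, 41 mm out from the face while the knob is out, 9 mm below the knob's top; moves with it. z: knob's axis, out of the face; x: along the grip bar to its pointer end (thin line, pointed nose); y: across it. Black bar 46 mm long, 14 mm thick, 31 mm high on a skirt 50 mm across that fingertips may push on, its top 20 mm from the face (12 pressed home)
- selector (a joint): turn of the knob, rad. 0: pointer up the slope (starts there, within play). Positive: counter-clockwise seen from outside the face, the pointer going left (+y). Notches at 0, +-1.047, +-2.094, each with about 0.1 play either way. A lug under the pointer locks it in its notch while the knob is out; between notches the knob cannot come out. Stops at +-2.2. Friction 0.03 N m
- plunger (a joint): how far the knob is pressed in, m: 0 fully out, 0.008 at its hard stop. Above 0.0055 the lug is clear of the collar and the knob turns freely. The spring needs 4 N to start and 12 N at the stop, and pushes the knob out when it is let go over a notch
- gauge: fixed pressure gauge, steel case 33 mm across with a white dial 27 mm out from the face, screwed into one of the two outlets. Origin: where it meets the face. The outlets lie on the face 45 mm down the slope from its centre and 58 mm to the left (+y of air_post) or right. Gauge on the left: turn to positive angles; on the right: to negative ones
- blank_plug: low fixed brass plug 19 mm across and 12 mm high that blanks the other outlet; origin where it meets the face
- oil_can: bystander: small tin oiler, 70 mm across, 150 mm high with its thin spout; origin under its centre
- torch: bystander: black hand torch, 119 x 34 x 34 mm, lying; origin under its centre

How it is judged:
On the way:
1. the knob stands in the half-way notch on the gauge's side, sprung fully out and let go (((y of gauge in the frame of air_post above 0 m and value of joint selector between 0.887 and 1.207 rad) or (y of gauge in the frame of air_post below 0 m and value of joint selector between -1.207 and -0.887 rad)) and value of joint plunger below 0.0015 m and contact force between the fingers and selector below 0.2 N and velocity of joint selector between -0.05 and 0.05 rad/s), for 0.5 s.
At the end, for the whole second after the job is handed in: the knob points to the last notch on the gauge's side (2.094 rad +-0.16), is sprung fully out (within 1.5 mm), still, and let go (((y of gauge in the frame of air_post above 0 m and value of joint selector between 1.934 and 2.254 rad) or (y of gauge in the frame of air_post below 0 m and value of joint selector between -2.254 and -1.934 rad)) and value of joint plunger below 0.0015 m and contact force between the fingers and selector below 0.2 N and velocity of joint selector between -0.05 and 0.05 rad/s); the robot touches nothing.
It fails at once if the knob is forced round between notches without being pressed in (value of joint plunger below 0.004 m and (value of joint selector between 0.3 and 0.75 rad or value of joint selector between 1.35 and 1.8 rad or value of joint selector between -0.75 and -0.3 rad or value of joint selector between -1.8 and -1.35 rad)).
It fails at once if the knob is turned toward the blanked outlet (more than 0.5 rad) ((y of gauge in the frame of air_post above 0 m and value of joint selector below -0.5 rad) or (y of gauge in the frame of air_post below 0 m and value of joint selector above 0.5 rad)).
It fails at once if the gauge is knocked (more than 4 N) (contact force between anything else and gauge above 4 N).
It fails at once if one of the things lying around is pushed more than 20 mm (distance of any of oil_can, torch from where it was at the start of the episode above 0.02 m).
It also fails if it takes over 48 s, if anything falls off the work surface, if the arm or the gripper's body presses on something with over 40 N, if the wrist force passes 120 N, or if a joint passes its speed limit or range.

## Working session

There is one attempt and no reset: what is moved stays moved. The work goes in short steps, Python scripts to look and compute and a shell command to move; the robot and the scene stay as the last step left them, time stands still between calls to the robot, and variables do not carry over. Pictures are saved under pics/ and viewed, at most 10 in all, crops included, and the job is handed in when it is done.

```bash
mkdir -p pics; python3 - <<'E'
from workcell import telemetry, grab_frame, calibration, outline_of, landmark_of
import cv2,numpy as np
print(telemetry.observe())
ims=[]
for c in ["scene","side"]:
    im=grab_frame(c); ims.append(im)
    k=calibration(c); print(c,k['fovy'],k['cx'],k['cy'],np.round(k['pose'],4).tolist())
    for n in ["collar","knob_grip","gauge","blank_plug","air_post","oil_can","torch"]:
        print(n,[(np.round(d['xy'],1).tolist(),round(d['score'],2)) for d in landmark_of(n,c)[:2]])
    cv2.imwrite(f"pics/{c}0.png",im[:,:,::-1])
E
```

```text
{'clock': 0.0, 'qpos': array([ 1.17780019,  0.52200689, -0.03630406,  1.60002462,  0.02119022,
        1.02107212, -0.11279505]), 'qd': array([ 0.00053266,  0.00025185, -0.00051636, -0.00136758, -0.00024853,
        0.00065594, -0.00087231]), 'joint_efforts': array([-1.05432729e-03, -9.27108335e+01,  1.98021881e+00, -3.69938028e+01,
        1.79115281e-02,  8.29676661e-03,  2.78185944e-06]), 'position': array([ 0.19811695, -0.59243237,  0.24942446]), 'tool_rot': array([-3.14046940e+00,  8.33842059e-05,  3.22766106e-01]), 'force': array([-0.1413885 ,  0.04560427, -0.31776754]), 'moment': array([ 0.00938585,  0.00035007, -0.00935824]), 'finger_force': 0.0, 'grip_width': 0.0856814680723546}
scene 45.39400000569617 327.56447981714246 199.96054620143713 [[0.7264, -0.6011, 0.3332, 0.2164], [-0.6872, -0.6265, 0.3678, -0.2617], [-0.0123, -0.4961, -0.8682, 0.9183], [0.0, 0.0, 0.0, 1.0]]
collar [([384.9, 152.3], 0.95)]
knob_grip [([383.9, 149.8], 0.6)]
gauge [([343.8, 164.7], 0.76)]
blank_plug [([407.1, 194.0], 0.62)]
air_post [([377.5, 229.1], 0.97), ([386.6, 151.7], 0.24)]
oil_can [([279.5, 261.9], 0.55), ([376.3, 226.4], 0.52)]
torch [([275.8, 232.9], 0.76)]
side 51.164910613997584 318.9543974546417 198.22324180319842 [[0.1841, 0.8674, -0.4623, 0.9109], [0.9828, -0.1673, 0.0775, -0.0028], [-0.0102, -0.4686, -0.8833, 0.9447], [0.0, 0.0, 0.0, 1.0]]
collar [([294.9, 220.1], 0.77), ([347.9, 195.9], 0.55)]
knob_grip [([287.9, 201.6], 0.94), ([346.2, 198.9], 0.63)]
gauge [([313.9, 194.2], 0.8)]
blank_plug [([288.5, 202.7], 0.67), ([260.6, 220.2], 0.57)]
air_post [([302.2, 269.0], 0.78)]
oil_can [([319.1, 194.0], 0.93)]
torch [([347.9, 198.9], 0.65)]
```

```bash
python3 - <<'E'
import cv2
cv2.imwrite("pics/both.png",cv2.vconcat([cv2.resize(cv2.imread(f"pics/{c}0.png")[100:300,160:480],(640,400) if 0 else (480,300)) for c in ("scene","side")]))
E
```

```text
(no output)
```

View pics/both.png

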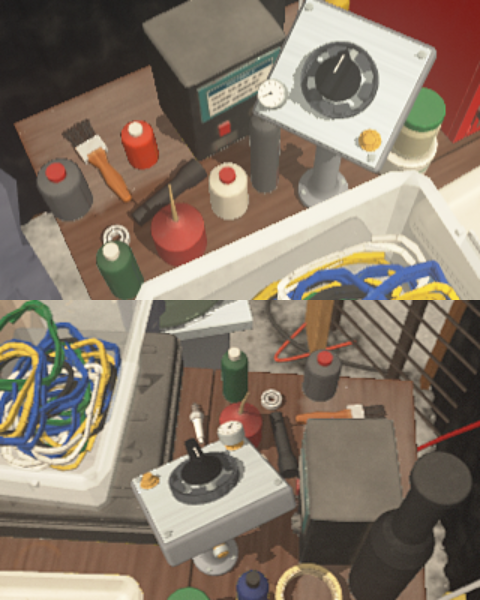

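View pics/side0.png

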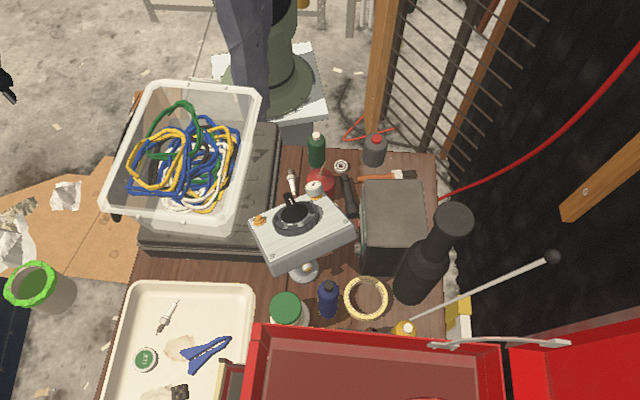

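The post's gauge is on the left (+y), with the plug on the right, so I turn positive. In the scene view the knob is at about (384,150), the gauge at (343,164) and the plug at (407,194). Next I fit the post's pose.

```bash
cat > h.py <<'E'
import numpy as np
from scipy.optimize import least_squares
from scipy.spatial.transform import Rotation as R
from workcell import telemetry, grab_frame, calibration, outline_of, landmark_of
s,c=.5,3**.5/2
F=np.array([[c,0,-s],[0,1,0],[s,0,c]])  # face axes as columns: x up-slope,y left,z normal
def face(p): return np.array([0,0,.27])+F@np.array(p,float)
PTS={'collar':face([0,0,0]),'knob_grip':face([0,0,.041]),'gauge':face([-.045,.058,0]),'blank_plug':face([-.045,-.058,0]),'air_post':np.zeros(3)}
def proj(k,P):
    T=np.linalg.inv(k['pose']);p=T[:3,:3]@P+T[:3,3];f=200/np.tan(np.radians(k['fovy'])/2)
    return np.array([k['cx'],k['cy']])+f*p[:2]/p[2]
def world(v,P): return np.array([v[0],v[1],v[3] if len(v)>3 else 0])+R.from_euler('z',v[2]).as_matrix()@P
def fit(obs,v0):
    fun=lambda v: np.concatenate([proj(k,world(v,PTS[n]))-xy for k,n,xy in obs])
    r=least_squares(fun,v0,loss='soft_l1',f_scale=2); return r.x,fun(r.x).reshape(-1,2)
E
python3 - <<'E'
from h import *
O={'scene':dict(collar=(384.9,152.3),knob_grip=(383.9,149.8),gauge=(343.8,164.7),blank_plug=(407.1,194),air_post=(377.5,229.1)),
'side':dict(collar=(294.9,220.1),knob_grip=(287.9,201.6),gauge=(313.9,194.2),blank_plug=(260.6,220.2),air_post=(302.2,269))}
obs=[(calibration(c),n,np.array(p)) for c in O for n,p in O[c].items()]
for y0 in(-.5,.5):
    v,r=fit(obs,[.6,-.1,y0]);print(v);print(r.round(1).tolist())
for n in PTS: print(n,world(v,PTS[n]).round(3))
# oil can/torch from scene
for c,pp in {'scene':[(279.5,261.9),(275.8,232.9)],'side':[(319,194)]}.items():
    k=calibration(c);f=200/np.tan(np.radians(k['fovy'])/2)
    for p in pp:
        d=k['pose'][:3,:3]@np.array([(p[0]-k['cx'])/f,(p[1]-k['cy'])/f,1]);o=k['pose'][:3,3];print(c,(o-d*o[2]/d[2]).round(3))
E
```

```text
[0.59379299 0.00766982 0.29739807]
[[1.6, 2.7], [-1.1, 1.5], [0.2, 0.9], [-0.3, 0.6], [-3.0, -1.1], [0.9, 0.2], [1.4, 0.5], [1.0, 1.6], [-1.8, 1.7], [0.4, -0.2]]
[0.59379299 0.00766982 0.29739806]
[[1.6, 2.7], [-1.1, 1.5], [0.2, 0.9], [-0.3, 0.6], [-3.0, -1.1], [0.9, 0.2], [1.4, 0.5], [1.0, 1.6], [-1.8, 1.7], [0.4, -0.2]]
collar [0.594 0.008 0.27 ]
knob_grip [0.574 0.002 0.306]
gauge [0.54  0.052 0.248]
blank_plug [ 0.574 -0.059  0.248]
air_post [0.594 0.008 0.   ]
scene [0.396 0.089 0.   ]
scene [0.434 0.145 0.   ]
side [0.404 0.082 0.   ]
```

```bash
cat >> h.py <<'E'
from scipy.linalg import logm, expm
def goal(v,out,ang=0.):
    "TCP pose on knob axis, `out` m from the face, tool x along pointer angle ang"
    Rw=R.from_euler('z',v[2]).as_matrix()@F@R.from_euler('z',ang).as_matrix()@np.diag([1,-1,-1.])
    T=np.eye(4);T[:3,:3]=Rw;T[:3,3]=world(v,face([0,0,out]));return T
def now():
    o=telemetry.observe();T=np.eye(4);T[:3,:3]=R.from_euler('xyz',o['tool_rot']).as_matrix();T[:3,3]=o['position'];return T,o
def plan(G,n):
    T,o=now();L=np.real(logm(np.linalg.inv(T)@G))
    tw=np.array([*L[:3,3],L[2,1],L[0,2],L[1,0]])
    print('row/%d'%n,(tw/n).round(4).tolist());print('mid',(T@expm(L/3))[:3,3].round(3),(T@expm(2*L/3))[:3,3].round(3),'clock',o['clock'],'q',o['qpos'].round(2),'w',round(o['grip_width'],4))
V=[.5938,.0077,.2974]
E
python3 -m inch '[[0,0,-0.05,0,0,0,0],[0,0,-0.05,0,0,0,0],[0,0,-0.05,0,0,0,0],[0,0,-0.05,0,0,0,0]]' 30
python3 -c "
from h import *
plan(goal(V,.17),16)"
```

```text
clock: 1.2
position: [0.198, -0.5923, 0.4524]
tool_rot: [3.141, -0.0, 0.323]
force: [-0.8, -0.5, 1.1]
grip_width: 0.0855
finger_force: 0.0
row/16 [0.0284, -0.0282, 0.0099, -0.0004, 0.0327, 0.0015]
mid [ 0.299 -0.401  0.413] [ 0.405 -0.208  0.401] clock 1.2 q [ 1.17  0.39 -0.02  1.29  0.01  1.46 -0.1 ] w 0.0855
```

```bash
python3 -m inch '[[0.028,-0.028,0,0,0.033,0,0],[0.028,-0.028,0.005,0,0.033,0,0],[0.028,-0.028,0.005,0,0.033,0,0],[0.028,-0.028,0.01,0,0.033,0,0],[0.028,-0.028,0.01,0,0.033,0,0]]' | head -3
python3 -m inch '[[0.028,-0.028,0.01,0,0.033,0,0],[0.028,-0.028,0.01,0,0.033,0,0],[0.028,-0.028,0.01,0,0.033,0,0],[0.028,-0.028,0.01,0,0.033,0,0],[0.028,-0.028,0.01,0,0.033,0,0]]'
python3 -c "
from h import *
plan(goal(V,.17),6)"
```

```text
clock: 1.7
position: [0.2893, -0.4132, 0.4293]
tool_rot: [3.141, -0.166, 0.323]
clock: 2.2
position: [0.3848, -0.2337, 0.4128]
tool_rot: [3.141, -0.331, 0.323]
force: [0.9, -0.7, 0.1]
grip_width: 0.0854
finger_force: 0.0
row/6 [0.0288, -0.0279, 0.0123, -0.0017, 0.032, 0.0038]
mid [ 0.427 -0.161  0.41 ] [ 0.469 -0.089  0.412] clock 2.2 q [ 0.88 -0.   -0.29  1.92 -0.31  1.03 -0.52] w 0.0854
```

```bash
python3 -m inch '[[0.029,-0.028,0.012,-0.002,0.032,0.004,0],[0.029,-0.028,0.012,-0.002,0.032,0.004,0],[0.029,-0.028,0.012,-0.002,0.032,0.004,0],[0.029,-0.028,0.012,-0.002,0.032,0.004,0],[0.029,-0.028,0.012,-0.002,0.032,0.004,0]]' | head -3
python3 -m inch '[[0.029,-0.028,0.012,-0.002,0.032,0.004,0],[0,0,0,0,0,0,0],[0,0,0,0,0,0,0]]'
python3 - <<'E'
from h import *
import cv2
plan(goal(V,.17),1)
k=calibration('wrist');im=grab_frame('wrist');cv2.imwrite('pics/w1.png',im[:,:,::-1])
obs=[]
for n in ["collar","knob_grip","gauge","blank_plug"]:
    d=landmark_of(n,'wrist')
    print(n,proj(k,world(V,PTS[n])).round(1),[(np.round(x['xy'],1).tolist(),round(x['score'],2)) for x in d[:2]])
    if d: obs.append((k,n,np.array(d[0]['xy'])))
v,r=fit(obs,V);print(v,r.round(1).tolist())
v,r=fit(obs,V+[0]);print(v,r.round(1).tolist())
E
```

```text
clock: 2.7
position: [0.4907, -0.052, 0.4132]
tool_rot: [3.14, -0.492, 0.301]
clock: 3.0
position: [0.5117, -0.0172, 0.4159]
tool_rot: [3.14, -0.522, 0.298]
force: [0.2, -0.8, -0.8]
grip_width: 0.0853
finger_force: 0.0
row/1 [0.0014, 0.0002, -0.0007, 0.001, 0.0019, 0.0006]
mid [ 0.512 -0.017  0.416] [ 0.512 -0.017  0.417] clock 3.0 q [ 0.63 -0.02 -0.6   1.99 -0.27  0.68 -1.08] w 0.0853
collar [324.7 185.5] [([319.4, 183.6], 0.58)]
knob_grip [324.7 197. ] [([322.2, 193.7], 0.94)]
gauge [264.8 230.7] []
blank_plug [384.4 230.9] [([379.5, 231.6], 0.54)]
[0.59504149 0.01110673 0.25516233] [[2.2, -0.3], [-2.1, 0.7], [0.2, -0.5]]
[ 5.95044548e-01  1.11063360e-02  2.55151408e-01 -1.05522176e-05] [[2.2, -0.3], [-2.1, 0.7], [0.2, -0.5]]
```

View pics/w1.png

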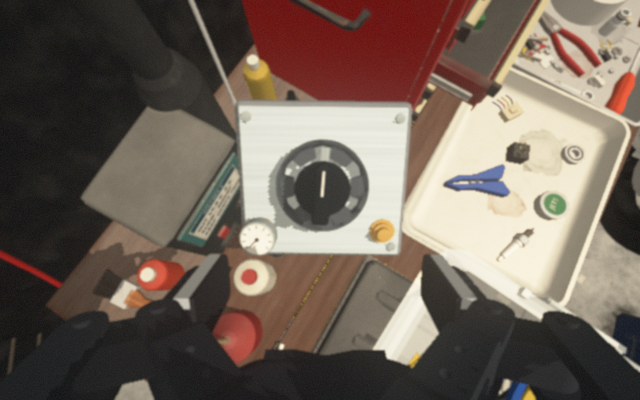

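The wrist view is square to the face, with the collar centre at about (323,187), the pointer straight up the slope, the gauge at (257,238) and the plug at (381,231). The post sits about 1.5 mm further left and 2 mm further up than my fit, so I correct for that and move in.

```bash
sed -i 's/^V=.*/V=[.5953,.0097,.293]/' h.py; python3 - <<'E'
from h import *
k=calibration('wrist');print(proj(k,world(V,face([0,0,.01]))),proj(k,world(V,PTS['knob_grip'])))
plan(goal(V,.065),4)
E
```

```text
[321.38448681 185.47161691] [321.00028682 194.14424673]
row/4 [0.0009, -0.0007, 0.0264, 0.0001, 0.0004, 0.0005]
mid [ 0.529 -0.012  0.386] [ 0.547 -0.006  0.356] clock 3.25 q [ 0.63 -0.02 -0.6   1.99 -0.27  0.68 -1.08] w 0.0856
```

```bash
python3 -m inch '[[0.001,-0.0005,0.026,0,0,0,0.5],[0.001,-0.0005,0.026,0,0,0.001,0.5],[0.001,-0.0005,0.026,0,0,0.001,0.5],[0.001,-0.0005,0.026,0,0.001,0,0.5],[0,0,0,0,0,0,0.5]]'
python3 - <<'E'
from h import *
import cv2
plan(goal(V,.042),2)
k=calibration('wrist');im=grab_frame('wrist');cv2.imwrite('pics/w2.png',im[:,:,::-1])
for n in ["collar","knob_grip"]:
    d=landmark_of(n,'wrist')
    print(n,proj(k,world(V,PTS[n])).round(1),[(np.round(x['xy'],1).tolist(),round(x['score'],2)) for x in d[:2]])
print(proj(k,world(V,face([0,0,.05]))),proj(k,world(V,face([0.023,0,.05]))))
E
```

```text
clock: 3.75
position: [0.564, 0.0004, 0.3251]
tool_rot: [-3.139, -0.52, 0.293]
force: [-0.6, -0.6, 0.8]
grip_width: 0.0429
finger_force: 0.0
row/2 [0.0004, 0.0001, 0.011, -0.0014, 0.002, 0.0001]
mid [0.568 0.001 0.319] [0.571 0.003 0.313] clock 3.75 q [ 0.5   0.19 -0.61  2.04 -0.02  0.44 -1.33] w 0.0429
collar [325. 225.] [([321.9, 226.7], 0.96)]
knob_grip [324.8 253.7] [([320.6, 251.8], 0.58)]
[324.79204163 261.9655783 ] [324.85600272 215.36029917]
```

View pics/w2.png

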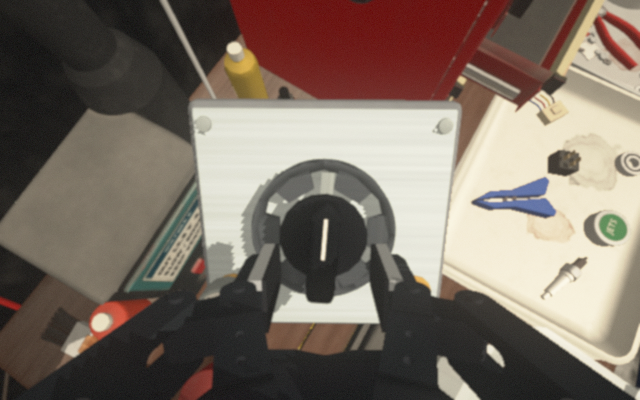

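The open fingers straddle the bar, which is centred at column 322–324 and square to within about 3°. I descend and grip.

```bash
python3 -m inch '[[0.0005,0,0.011,-0.001,0.002,0,0.5],[0.0005,0,0.011,-0.001,0.002,0,0.5],[0,0,0,0,0,0,0.75],[0,0,0,0,0,0,1],[0,0,0,0,0,0,1]]' 40
python3 -m inch '[[0,0,0,0,0,0,1],[0,0,0,0,0,0,1]]'
python3 -c "
from h import *
plan(goal(V,.042),1)"
```

```text
clock: 4.4
position: [0.575, 0.0045, 0.3091]
tool_rot: [3.14, -0.526, 0.295]
force: [-2.6, 5.4, -2.8]
grip_width: 0.0134
finger_force: 40.7
clock: 4.6
position: [0.575, 0.0045, 0.3091]
tool_rot: [3.14, -0.526, 0.295]
force: [-1.3, 5.0, -4.1]
grip_width: 0.0131
finger_force: 40.7
row/1 [-0.0014, 0.0009, 0.0023, 0.0002, -0.0025, 0.0018]
mid [0.575 0.004 0.308] [0.575 0.004 0.307] clock 4.6 q [ 0.46  0.22 -0.58  2.04  0.04  0.39 -1.39] w 0.0131
```

```bash
python3 -m inch '[[0,-0.001,0.004,0,0,0,1],[0,0,0.004,0,0,0,1],[0,0,0,0,0,0,1]]' 60
python3 -c "
from h import *
plan(goal(V,.034),1)"
```

```text
clock: 4.9
position: [0.5788, 0.0058, 0.3024]
tool_rot: [3.139, -0.526, 0.294]
force: [-10.1, -2.5, 7.8]
grip_width: 0.0129
finger_force: 64.9
row/1 [-0.0015, 0.001, 0.0025, 0.0015, -0.0028, 0.0013]
mid [0.579 0.005 0.301] [0.579 0.005 0.3  ] clock 4.9 q [ 0.44  0.24 -0.57  2.05  0.06  0.38 -1.41] w 0.0129
```

```bash
python3 -m inch '[[-0.001,0,0.001,0,0,0,1],[0,0,0.001,0,0,0,1],[0,0,0,0,0,0,1]]' 60
python3 -c "
from h import *
plan(goal(V,.034),1)"
```

```text
clock: 5.2
position: [0.579, 0.0058, 0.3018]
tool_rot: [3.138, -0.528, 0.295]
force: [-26.9, -3.6, 33.2]
grip_width: 0.0128
finger_force: 69.5
row/1 [-0.0014, 0.001, 0.0019, 0.0028, -0.0044, 0.0018]
mid [0.579 0.005 0.301] [0.579 0.005 0.3  ] clock 5.2 q [ 0.43  0.24 -0.56  2.05  0.06  0.37 -1.41] w 0.0128
```

```bash
python3 -m inch '[[0,0,-0.0005,0,0,-0.05,1],[0,0,0,0,0,-0.1,1],[0,0,0,0,0,-0.1,1],[0,0,0,0,0,0,1]]' 60
python3 -c "
from h import *
plan(goal(V,.034,1.047),1)"
```

```text
clock: 5.6
position: [0.5788, 0.0061, 0.3019]
tool_rot: [2.993, -0.509, 0.587]
force: [-21.6, 0.0, 25.7]
grip_width: 0.0128
finger_force: 67.8
row/1 [-0.0019, 0.0002, 0.002, 0.0044, -0.0022, -0.7912]
mid [0.579 0.006 0.301] [0.579 0.005 0.3  ] clock 5.6 q [ 0.49  0.24 -0.63  2.05  0.11  0.38 -1.2 ] w 0.0128
```

```bash
python3 -m inch '[[0,0,0,0,0,-0.13,1],[0,0,0,0,0,-0.13,1],[0,0,0,0,0,-0.13,1],[0,0,0,0,0,0,1]]'
python3 -m inch '[[0,0,0,0,0,-0.13,1],[0,0,0,0,0,-0.13,1],[0,0,0,0,0,-0.13,1],[0,0,0,0,0,0,1]]'
python3 -c "
from h import *
plan(goal(V,.034,1.047),1)"
```

```text
clock: 6.0
position: [0.5786, 0.0065, 0.3018]
tool_rot: [2.803, -0.412, 1.011]
force: [-26.1, 3.6, 29.4]
grip_width: 0.0127
finger_force: 68.6
clock: 6.4
position: [0.5783, 0.0067, 0.3016]
tool_rot: [2.677, -0.257, 1.391]
force: [-31.1, 3.6, 33.5]
grip_width: 0.0125
finger_force: 69.6
row/1 [-0.0022, 0.0002, 0.0019, 0.0036, -0.0002, -0.0093]
mid [0.579 0.006 0.301] [0.579 0.005 0.3  ] clock 6.4 q [ 0.65  0.28 -0.83  2.04  0.29  0.4  -0.59] w 0.0125
```

```bash
python3 -m inch '[[0,0,-0.003,0,0,0,1],[0,0,-0.003,0,0,0,1],[0,0,-0.003,0,0,0,1],[0,0,0,0,0,0,1]]'
python3 -c "
from h import *
plan(goal(V,.042,1.047),1)"
```

```text
clock: 6.8
position: [0.5741, 0.0056, 0.3087]
tool_rot: [2.678, -0.261, 1.387]
force: [-6.1, 7.6, 2.7]
grip_width: 0.0131
finger_force: 63.6
row/1 [-0.0023, 0.0004, 0.0022, 0.0031, -0.0013, -0.0147]
mid [0.574 0.005 0.308] [0.575 0.004 0.307] clock 6.8 q [ 0.68  0.27 -0.85  2.04  0.26  0.41 -0.56] w 0.0131
```

```bash
python3 -m inch '[[0,0,0,0,0,0,0.7],[0,0,0,0,0,0,0.5],[0,0,0,0,0,0,0.5],[0,0,-0.01,0,0,0,0.5],[0,0,-0.015,0,0,0,0.5]]' 
python3 -m inch '[[0,0,0,0,0,0,0.5],[0,0,0,0,0,0,0.5],[0,0,0,0,0,0,0.5],[0,0,0,0,0,0,0.5],[0,0,0,0,0,0,0.5]]' |head -1
python3 -m inch '[[0,0,0,0,0,0,0.5],[0,0,0,0,0,0,0.5],[0,0,0,0,0,0,0.5]]' |head -1
python3 - <<'E'
from h import *
import cv2
im=grab_frame('wrist');a=im[100:350,180:470]
im=grab_frame('side');b=im[170:290,230:370]
cv2.imwrite('pics/m1.png',np.hstack([cv2.resize(x,(400,345)) for x in (a,b)])[:,:,::-1])
plan(goal(V,.042,1.047),2)
E
```

```text
clock: 7.3
position: [0.5624, 0.0011, 0.3297]
tool_rot: [2.679, -0.261, 1.386]
force: [0.3, 0.2, -0.7]
grip_width: 0.0429
finger_force: 0.0
clock: 7.8
clock: 8.1
row/2 [-0.0006, -0.0001, 0.0134, 0.0018, -0.0003, -0.008]
mid [0.567 0.002 0.322] [0.571 0.003 0.314] clock 8.2 q [ 0.77  0.22 -0.92  2.03  0.18  0.46 -0.48] w 0.043
```

View pics/m1.png

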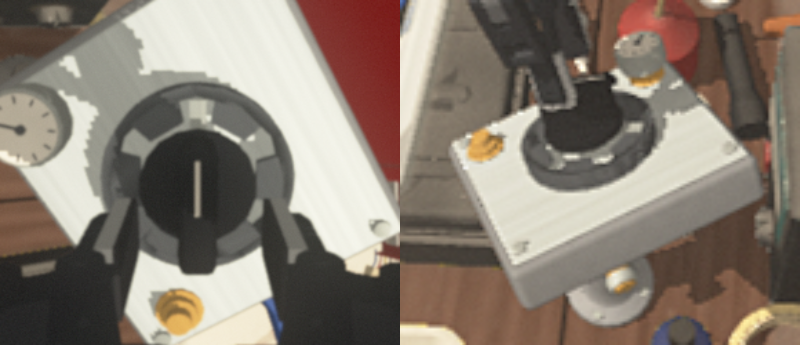

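The knob points straight along the tool, into the half-way notch, and the gauge is clear at the left. It has been released for about 1 s, so I re-grip and continue.

```bash
python3 -m inch '[[0,0,0.0125,0,0,0,0.5],[0,0,0.0125,0,0,0,0.5],[0,0,0,0,0,0,0.75],[0,0,0,0,0,0,1],[0,0,0,0,0,0,1]]' 60
python3 -m inch '[[0,0,0,0,0,0,1],[0,0,0.003,0,0,0,1],[0,0,0.003,0,0,0,1],[0,0,0.003,0,0,0,1],[0,0,0,0,0,0,1]]'
python3 -c "
from h import *
plan(goal(V,.034,2.094),1)"
```

```text
clock: 8.7
position: [0.574, 0.0049, 0.3085]
tool_rot: [2.679, -0.26, 1.386]
force: [-5.7, 3.2, -0.1]
grip_width: 0.0129
finger_force: 61.5
clock: 9.2
position: [0.5781, 0.0061, 0.3013]
tool_rot: [2.678, -0.259, 1.386]
force: [-26.3, 0.0, 23.9]
grip_width: 0.0127
finger_force: 66.1
row/1 [-0.0016, -0.0005, 0.0019, 0.0025, 0.0023, -1.062]
mid [0.578 0.006 0.301] [0.579 0.005 0.3  ] clock 9.2 q [ 0.65  0.28 -0.83  2.04  0.3   0.4  -0.59] w 0.0127
```

```bash
python3 -m inch '[[0,0,0,0,0,-0.13,1],[0,0,0,0,0,-0.13,1],[0,0,0,0,0,-0.13,1],[0,0,0,0,0,-0.13,1],[0,0,0,0,0,0,1]]'
python3 -m inch '[[0,0,0,0,0,-0.13,1],[0,0,0,0,0,-0.13,1],[0,0,0,0,0,-0.13,1],[0,0,0,0,0,-0.14,1],[0,0,0,0,0,0,1]]'
python3 -c "
from h import *
plan(goal(V,.034,2.094),1)"
```

```text
clock: 9.7
position: [0.578, 0.0061, 0.3012]
tool_rot: [2.616, -0.005, 1.851]
force: [-30.2, 1.2, 28.0]
grip_width: 0.0126
finger_force: 66.9
clock: 10.2
position: [0.5778, 0.0061, 0.301]
tool_rot: [2.676, 0.252, 2.32]
force: [-35.1, -0.0, 31.4]
grip_width: 0.0131
finger_force: 67.7
row/1 [-0.0013, -0.0009, 0.0018, 0.0004, 0.0027, -0.0068]
mid [0.578 0.006 0.3  ] [0.579 0.005 0.3  ] clock 10.2 q [ 0.85  0.36 -1.1   2.03  0.57  0.46  0.22] w 0.0131
```

```bash
python3 -m inch '[[0,0,-0.003,0,0,0,1],[0,0,-0.003,0,0,0,1],[0,0,-0.003,0,0,0,1],[0,0,0,0,0,0,1]]'
python3 -c "
from h import *
plan(goal(V,.042,2.094),1)"
```

```text
clock: 10.6
position: [0.5736, 0.0049, 0.3082]
tool_rot: [2.673, 0.248, 2.315]
force: [-7.7, 4.2, -0.1]
grip_width: 0.0135
finger_force: 62.5
row/1 [-0.0015, -0.0007, 0.0022, 0.0013, 0.0018, -0.0125]
mid [0.574 0.004 0.308] [0.575 0.004 0.307] clock 10.6 q [ 0.88  0.35 -1.13  2.03  0.54  0.47  0.24] w 0.0135
```

Same out-height as before, so I release and back off.

```bash
python3 -m inch '[[0,0,0,0,0,0,0.7],[0,0,0,0,0,0,0.5],[0,0,0,0,0,0,0.5],[0,0,-0.01,0,0,0,0.5],[0,0,-0.02,0,0,0,0.5]]' 
python3 -m inch '[[0,0,-0.03,0,0,0,0.5],[0,0,-0.03,0,0,0,0.5],[0,0,-0.03,0,0,0,0.5],[0,0,0,0,0,0,0.5],[0,0,0,0,0,0,0.5]]'
python3 - <<'E'
from h import *
import cv2
im=grab_frame('wrist');a=im[100:350,180:470]
im=grab_frame('side');b=im[170:290,230:370]
cv2.imwrite('pics/m2.png',np.hstack([cv2.resize(x,(400,345)) for x in (a,b)])[:,:,::-1])
E
```

```text
clock: 11.1
position: [0.56, 0.0005, 0.334]
tool_rot: [2.673, 0.248, 2.315]
force: [-0.2, -1.0, 0.3]
grip_width: 0.043
finger_force: 0.0
clock: 11.6
position: [0.5238, -0.0137, 0.3989]
tool_rot: [2.675, 0.251, 2.309]
force: [-0.2, -0.2, -0.7]
grip_width: 0.043
finger_force: 0.0
```

View pics/m2.png

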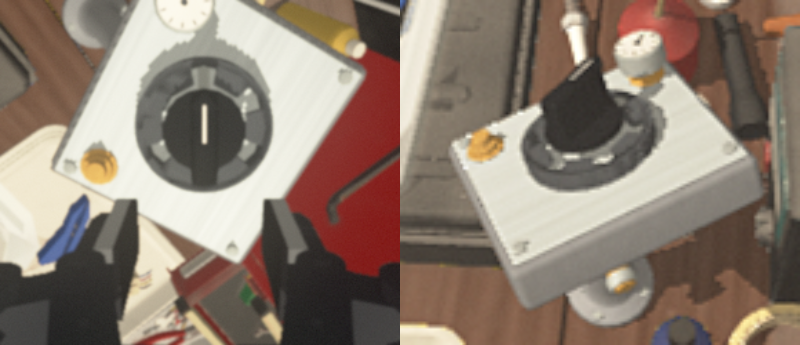

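The pointer lines up with the last notch beside the gauge. The knob is out and nothing touches it.

```bash
python3 -c "
from workcell import bot
print(bot.job_done())"
```

```text
the job is handed in; nothing more can be done
None
```

I turned the knob toward the gauge on the left, released it for about a second at the half-way notch, then turned it on to the last notch and let go with it sprung out. The job is handed in; no verdict came back.

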